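Put the four steel pieces back in their own holders

ROBOT

A 6-joint arm with a two-finger parallel gripper is mounted at the origin on a cart in front of the work surface, level with it; the furniture and walls round the work are solid. World frame = base frame: x ahead of the robot, y to its left, z up, the work surface at z = 0. Lengths are in mm, angles in rad, forces in N, time in s.
With the tool pointing down it reaches from about 325 to 925 mm from the base axis. Payload 3.1 kg.
Tool frame: the origin (TCP) lies at the centre of the arm's flange, where the gripper is bolted on; the fingertips stand 173 mm ahead of it and the grasp point (between the pads) lies 155 mm ahead of it; z points along the fingers, y is the line along which they close (so a half turn about z gives the same grasp; the last joint's range is limited). The gripper opens to 85 mm and grips with 20 to 120 N. Pads are 22 mm wide; open, the fingers measure 114 mm over their backs; the gripper's body (76 mm by 85 mm) begins 54 mm behind the grasp point. The pads swing forward as they close: fully open they stand 13 mm farther back than shut.
Start: joints at [1.232, 0.217, 1.613, -0, 1.311, -0.112], TCP at [140.518, 609.012, 404.7] pointing down, gripper open.
Joint ranges: [-2.75, 2.75], [-0.78, 2.1], [0.31, 2.55], [-1.13, 4.27], [0.13, 2.63], [-2.58, 2.58]. Speed limits (rad/s): [2.79, 2.79, 3.14, 3.14, 3.14, 3.14].

INTERFACE

Orientations are given as a unit quaternion [x, y, z, w].
In Python, from station import env gives the robot as it stands.
- The arm moves only by the tool jog_arm, never from a script. Its argument "targets" is a list of rows, each a list of 2 entries, a list of its own where there are three numbers: the shift along the world's x, y, z in cm, then the turn, a rotation vector about the world's x, y, z in rad. In form: [[[x, y, z], [rx, ry, rz]], ...]. A call has 1 to 10 rows; each row shifts and turns the commanded pose from where the row before left it; what a row does not reach is not made up. A row lasts 1/8 s, in which the tool goes at most 62.5 mm and 10.7 degrees, less where a joint would pass 70% of its speed; a pose out of reach is approached as far as the arm can. A call is refused whole if a number of a shift passes 6.25 or a number of a turn 0.188, either way. A call with a gripper value outside its range is refused whole. "hand" is the closure, from 0 (fully open) to 1 (shut), set as the call begins (left out, the last holds). The fingers move at their own pace and stop on an object; the grip force is fixed at half the most. Time passes only in rows, so rows that do not move let the fingers close. It gives the time, the measured TCP pose, the force, the opening and the grip force at its end, in the units of the state.
- env.state(): the state, without advancing time (a new reading comes with each control period).
- env.get_image(name): name is "side" or "top" or "wrist"; returns the picture (480x640x3 uint8, red, green, blue); there is no depth.
- env.camera_info(name): a dict with "camera_matrix" (3x3 intrinsics, pixels), "R" (3x3) and "t" (3): a world point X has camera coordinates R X + t; the wrist camera has in their place "T_tool_cam" (4x4, takes a point from camera to tool coordinates, whose origin is the TCP and whose axes are the flange's). Camera axes: x right, y down, z forward; pixel columns grow to the right and rows downward; lengths in mm; the calibration is good to about 2 mm. A picture is of the moment at which its call begins: read the wrist's pose just before it. camera_info takes no time and is no camera call.
- env.hand_in(): hands the job in; it is judged then, once.
The state is a dict: "time": time; "joints": joint angles; "qd": joint speeds; "effort": joint torques, N m; "tcp_pos": TCP position; "tcp_rot": TCP orientation; "contact_force": force on the tool from outside, world axes, zero at the start; "torque": the same for the moment, N m; "opening": finger opening in mm; "grasp_force": force on a finger pad.
Only numpy, scipy, OpenCV 4.12 (cv2) and the standard library are available. Lean on these libraries where they do the work, as an engineer would, in place of code of your own. Each camera call takes 0.05 s, during which the arm holds its last target. There are 200 camera calls.

TASK

Put the four bare steel pieces of the hardness tester away, each in its own holder: the black anvil, which someone left in the gear's blue dish, goes into the white square tray, the gear into the blue dish, the bearing ring over the post of the red holder, and the dark pin upright into the cup of the yellow holder. Each must sit flat on the floor of its holder, released and at rest. Do not shift the tin or the pale reference disc that stand among them.

Things in the scene. Friction and masses are not known exactly. Their poses are not given: they have to be found in the camera images.
- anvil: Flat anvil, black steel: round foot 63 mm in diameter and 21 mm high with a central upright stem 25 mm in diameter above it, 43 mm high in all, about 0.42 kg. Origin at the centre of its underside, z up. It starts standing in the blue dish. Take it by the stem.
- gear: Grey steel spur gear lying flat on the bare bench, 60 mm across the teeth, 14 mm thick, about 0.2 kg. Origin at the centre of its underside, z up. When it lies in the blue dish, the dish's rim reaches 3.5 mm up its side: grip its upper half across the teeth.
- ring: Plain light-grey steel bearing ring lying flat on the bare bench, 52 mm outside and 34 mm inside diameter, 15 mm high, about 0.14 kg. Origin at the centre of its underside, z up. Can be gripped across its outside.
- pin: Dark stepped pin standing upright on the bare bench, 63 mm high: body 25 mm in diameter up to 43 mm, above it a neck 16 mm in diameter, about 0.16 kg. Origin at the centre of its underside, z up. Take it by the upper part of the  gripped by the neck alone it can swing.
- dish_blue: Holder for the gear: blue round dish fixed on the green mat, 88 mm outside, 80 mm inside diameter, floor 3 mm thick, rim top 6.5 mm above the mat. Origin at the centre of its underside, z up; the mat is 2.5 mm thick, so every holder's origin lies 2.5 mm above the bench top (z = 0). The anvil stands in it at the start.
- holder_red: Holder for the bearing ring: red round plate fixed on the green mat, 80 mm in diameter and 3 mm thick, with a steel post 20 mm in diameter in its middle whose tapered top is 24 mm above the mat. Origin at the centre of its underside, z up.
- socket_yellow: Holder for the pin: yellow round plate fixed on the green mat, 80 mm in diameter and 3 mm thick, with an open upright cup in its middle, 50 mm outside and 42 mm inside diameter, rim 18 mm above the mat, cup floor 3 mm above the mat. Origin at the centre of its underside, z up.
- tray_white: Holder for the anvil: white square tray fixed on the green mat, 88 mm outside, 80 mm inside, grey inlay, floor 3 mm thick, rim top 6.5 mm above the mat. Origin at the centre of its underside, x and y along its sides, z up.
- tin: Closed flat tin with a teal side and a pale lid, 64 mm in diameter, 31 mm high, standing loose on the bench. Bystander: leave it alone. Origin at the centre of its underside.
- disc: Smooth pale round reference disc, 64 mm in diameter, 12 mm thick, lying loose on the bench. Bystander: leave it alone. Origin at the centre of its underside.
Things that resemble listed ones, but are neither listed nor needed, are in the scene too. Leave any orange look-alike of the gear alone.

How it is judged:
By the outcome, as a careful person would: the job done as asked, in the order asked, and still so for the second after the job is handed in, with the robot touching nothing.
It also fails if it takes over 112 s, if anything falls off the work surface, if the arm or the gripper's body presses on something with over 40 N, if the wrist force passes 120 N, or if a joint passes its speed limit or range.

## Working session

There is one attempt and no reset: what is moved stays moved. The work goes in short steps, Python scripts to look and compute and a tool call to move; the robot and the scene stay as the last step left them, time stands still between calls to the robot, and variables do not carry over. Pictures are saved under pics/ and viewed, at most 14 in all, crops included, and the job is handed in when it is done.

Besides the shell and the picture viewer there is one more tool, called after "Request:" in YAML: its name, and indented under it one key for each argument. jog_arm: Moves the arm, as the interface text tells. Its arguments: {"type":"object","properties":{"targets":{"type":"array","items":{"type":"array"}},"hand":{"type":"number"}},"required":["targets"]}

```bash
ls; mkdir -p pics; cat > h.py <<'E'
import numpy as np,cv2
from station import env
from scipy.spatial.transform import Rotation as Ro
def save(n,f):
    im=env.get_image(n); cv2.imwrite('pics/'+f+'.png',im[:,:,::-1]); return im
def ray(n,u,v,z):
    c=env.camera_info(n);K=np.array(c['camera_matrix'])
    d=np.linalg.inv(K)@[u,v,1]
    if n=='wrist':
        s=env.state();T=np.array(c['T_tool_cam']);R=Ro.from_quat(s['tcp_rot']).as_matrix()
        o=R@T[:3,3]+s['tcp_pos'];d=R@T[:3,:3]@d
    else:
        R=np.array(c['R']);o=-R.T@np.array(c['t']);d=R.T@d
    return o+d*(z-o[2])/d[2]
E
python3 - <<'E'
from h import *
a=save('top','top0');save('side','side0');save('wrist','wrist0')
for n in('top','side','wrist'):print(env.camera_info(n))
print(env.state())
E
```

```text
pics
{'camera_matrix': array([[480.41926979,   0.        , 307.6397947 ],
       [  0.        , 480.41926979, 240.18794581],
       [  0.        ,   0.        ,   1.        ]]), 'R': array([[ 0.00236312, -0.9999581 ,  0.0088437 ],
       [-0.99806333, -0.00290819, -0.06213801],
       [ 0.06216112, -0.00867974, -0.99802838]]), 't': array([  65.76171132,  548.17166064, 1128.61173527])}
{'camera_matrix': array([[616.7040473,   0.       , 328.286914 ],
       [  0.       , 616.7040473, 239.8484479],
       [  0.       ,   0.       ,   1.       ]]), 'R': array([[ 0.95231857, -0.30473165,  0.01509837],
       [-0.16849101, -0.56651834, -0.80663979],
       [ 0.25436218,  0.76563411, -0.59085048]]), 't': array([-488.0160326 ,  162.93391813, 1016.48349542])}
{'camera_matrix': array([[386.15235823,   0.        , 313.9865432 ],
       [  0.        , 386.15235823, 239.9678694 ],
       [  0.        ,   0.        ,   1.        ]]), 'T_tool_cam': array([[ 2.11294119e-04, -9.57129529e-01, -2.89660181e-01,
         7.29790463e+01],
       [ 9.99999402e-01, -1.08653467e-04,  1.08848042e-03,
       
[... 204 characters left out ...]
, 'joints': array([ 1.23177825e+00,  2.17604150e-01,  1.61457797e+00, -1.02302269e-05,
        1.31132064e+00, -1.12209590e-01]), 'qd': array([-6.51445902e-04, -2.51085908e-03, -4.10716357e-03, -8.92975119e-05,
        1.45252734e-03,  6.28770817e-04]), 'effort': array([-7.16131253e-04, -3.97447050e+01, -3.04417241e+01, -2.25805484e-04,
        5.91166288e-03, -2.94871336e-05]), 'tcp_pos': array([140.42671569, 608.7076704 , 403.64701018]), 'tcp_rot': array([ 1.13159967e-01,  9.93576323e-01, -9.31954137e-04, -2.08832319e-04]), 'contact_force': array([-0.74587874, -0.14334432, -0.13839312]), 'torque': array([0.07176545, 0.01493181, 0.00914043]), 'grasp_force': 0.0, 'opening': 85.0783724314527}
```

View pics/top0.png

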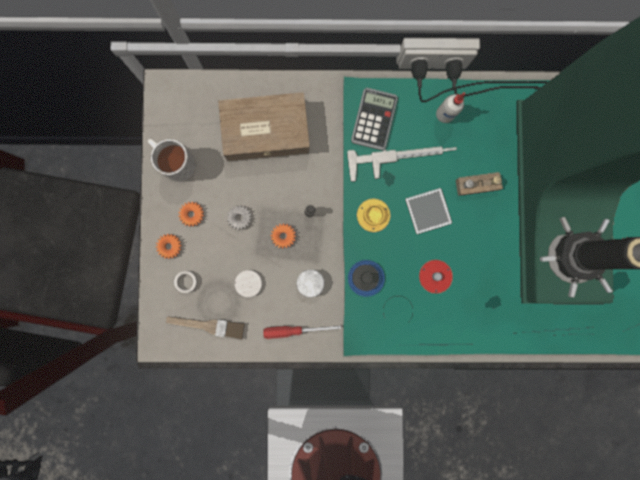

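View pics/side0.png

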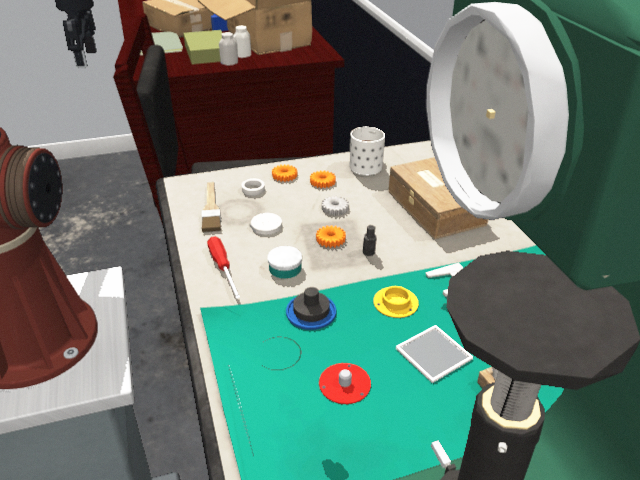

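Top: tester on the right (u>520) is an obstacle. Blue dish with anvil is near (367,278), red (436,276), yellow (374,215), white tray (429,210), gear (240,217), ring (186,282), pin (311,211), tin (310,284), disc (248,284), orange look-alikes (191,214), (169,245), (284,236).

Look-alikes to separate: grey gear (240,217) vs three orange ones; ring (186,282) vs disc (248,284) and the mug; the dark pin (311,211) vs the black anvil stem (367,278). I'll check these in an enlarged crop.

```bash
python3 - <<'E'
from h import *
a=cv2.imread('pics/top0.png')
cv2.imwrite('pics/c1.png',cv2.resize(a[180:320,150:460],None,fx=2.58,fy=2.58,interpolation=cv2.INTER_CUBIC))
for k,(u,v,z) in dict(dish=(367,278,6),red=(436,276,5),yellow=(374,215,15),tray=(429,210,6),gear=(240,217,14),ring=(186,282,15),pin=(310,211,55),tin=(310,284,31),disc=(248,284,12),wheel=(580,255,150),edgeR=(520,255,0)).items(): print(k,ray('top',u,v,z).round(0))
E
```

```text
dish [458. -75.   6.]
red [ 463. -242.    5.]
yellow [609. -92.  15.]
tray [ 623. -227.    6.]
gear [603. 229.  14.]
ring [448. 355.  15.]
pin [613.  62.  55.]
tin [444.  62.  31.]
disc [443. 209.  12.]
wheel [ 510. -507.  150.]
edgeR [ 515. -448.    0.]
```

View pics/c1.png

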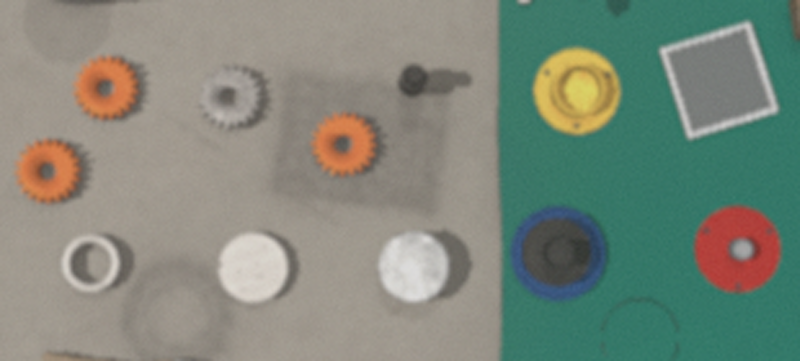

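The crop confirms the choice: the grey gear is at crop (232,97), the open ring at (92,263), the pin at (414,79), and the black anvil in the blue dish at (559,253). Disc and tin are solid discs at (254,268) and (414,266). Positions match the calibrated estimates, so I'm moving to hover over the anvil.

Request:
jog_arm:
  targets:
    - [[3.1,-3.1,-0.5],[0,0,0]]
    - [[3.1,-3.1,-0.5],[0,0,0]]
    - [[3.1,-3.1,-0.5],[0,0,0]]
    - [[3.1,-3.1,-0.5],[0,0,0]]
    - [[3.1,-3.1,-0.5],[0,0,0]]
    - [[3.1,-3.1,-0.5],[0,0,0]]
    - [[3.1,-3.1,-0.5],[0,0,0]]
    - [[3.1,-3.1,-0.5],[0,0,0]]
    - [[3.1,-3.1,-0.5],[0,0,0]]
    - [[3.1,-3.1,-0.5],[0,0,0]]
  hand: 0

```text
time: 1.4
tcp_pos: [451.2, 297.8, 354.3]
tcp_rot: [0.113, 0.994, -0.0, -0.0]
contact_force: [0.5, 0.1, -1.1]
opening: 85.3
grasp_force: 0.0
```

Request:
jog_arm:
  targets:
    - [[0,-3.7,-0.6],[0,0,0]]
    - [[0,-3.7,-0.6],[0,0,0]]
    - [[0,-3.7,-0.6],[0,0,0]]
    - [[0,-3.7,-0.6],[0,0,0]]
    - [[0,-3.7,-0.6],[0,0,0]]
    - [[0,-3.7,-0.6],[0,0,0]]
    - [[0,-3.7,-0.6],[0,0,0]]
    - [[0,-3.7,-0.6],[0,0,0]]
    - [[0.8,-4,-0.6],[0,0,0]]
    - [[0,0,0],[0,0,0]]

```text
time: 2.65
tcp_pos: [458.6, -39.0, 300.3]
tcp_rot: [0.115, 0.993, -0.0, -0.0]
contact_force: [-0.0, 0.6, -0.3]
opening: 85.3
grasp_force: 0.0
```

```bash
python3 - <<'E'
from h import *
save('wrist','w1');s=env.state();print(s)
E
```

```text
{'time': 2.7, 'joints': array([-2.35234725e-01, -1.75288332e-02,  2.07992658e+00,  4.41556119e-04,
        1.08027579e+00, -1.57664091e+00]), 'qd': array([ 0.0381062 , -0.0100283 ,  0.00777855,  0.00796606,  0.00755541,
        0.00132453]), 'effort': array([ -0.76745203, -25.95834374, -27.1373266 ,  -0.08742781,
        -0.05907325,  -0.02992777]), 'tcp_pos': array([458.37280711, -37.82415213, 300.34562668]), 'tcp_rot': array([ 1.14547174e-01,  9.93417644e-01,  2.58263859e-04, -5.13110414e-04]), 'contact_force': array([-0.15418305, -0.33655492,  0.11028258]), 'torque': array([ 0.00883072,  0.00302638, -0.02276108]), 'grasp_force': 0.0, 'opening': 85.45746314400141}
```

View pics/w1.png

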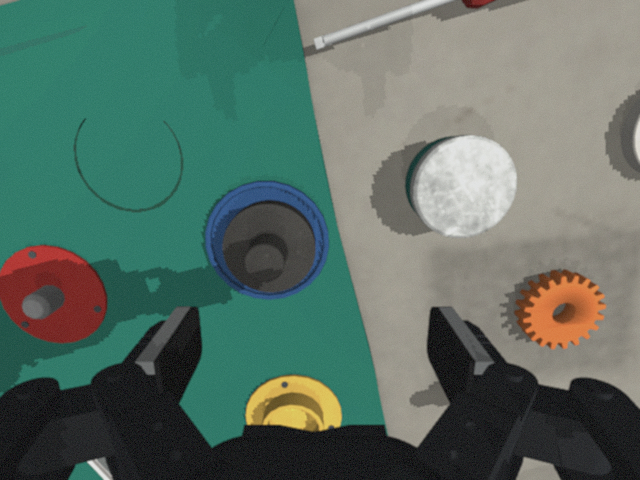

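Wrist view: blue dish rim centred near (267,239), anvil foot top (269,247), stem top (265,257). Red post at (40,303), tin at (464,186).

```bash
python3 - <<'E'
from h import *
for k,u,v,z in(('rim',267,239,9),('foot',269,247,26.5),('stem',265,257,48.5),('red plate',53,294,5.5),('tin',464,186,31),('post',40,304,26)):print(k,ray('wrist',u,v,z).round(1))
print(ray('top',366.7,278,9).round(1))
E
```

```text
rim [455.1 -70.2   9. ]
foot [456.1 -67.1  26.5]
stem [455.4 -66.9  48.5]
red plate [ 461.  -236.     5.5]
tin [444.1  60.7  31. ]
post [ 460.2 -231.    26. ]
[458.3 -74.3   9. ]
```

Request:
jog_arm:
  targets:
    - [[-0.1,-1.6,-2],[0,0,0]]
    - [[-0.1,-1.5,-2],[0,0,0]]
    - [[0,0,-2],[0,0,0]]
    - [[0,0,-1.5],[0,0,0]]
    - [[0,0,-1.2],[0,0,0]]
    - [[0,0,-1.0],[0,0,0]]
    - [[0,0,0],[0,0,0]]

```text
time: 3.58
tcp_pos: [456.2, -67.7, 203.0]
tcp_rot: [0.113, 0.994, 0.0, -0.001]
contact_force: [-0.9, -0.4, 0.5]
opening: 85.3
grasp_force: 0.0
```

Request:
jog_arm:
  targets:
    - [[0,0,0],[0,0,0]]
    - [[0,0,0],[0,0,0]]
    - [[0,0,0],[0,0,0]]
    - [[0,0,0],[0,0,0]]
    - [[0,0,0],[0,0,0]]
    - [[0,0,0],[0,0,0]]
    - [[0,0,0],[0,0,0]]
    - [[0,0,0],[0,0,0]]
  hand: 1

```text
time: 4.58
tcp_pos: [457.0, -68.4, 204.5]
tcp_rot: [0.113, 0.994, -0.0, 0.001]
contact_force: [-2.4, -2.2, 5.7]
opening: 22.3
grasp_force: 59.0
```

```bash
python3 - <<'E'
from h import *
save('wrist','w2');s=env.state();print(s['tcp_pos'],s['opening'],s['grasp_force'],s['contact_force'])
E
```

```text
[456.9678572  -68.39028353 204.51039879] 22.41853533182715 59.026840212754905 [-1.79760614 -1.71085718  6.03395407]
```

View pics/w2.png

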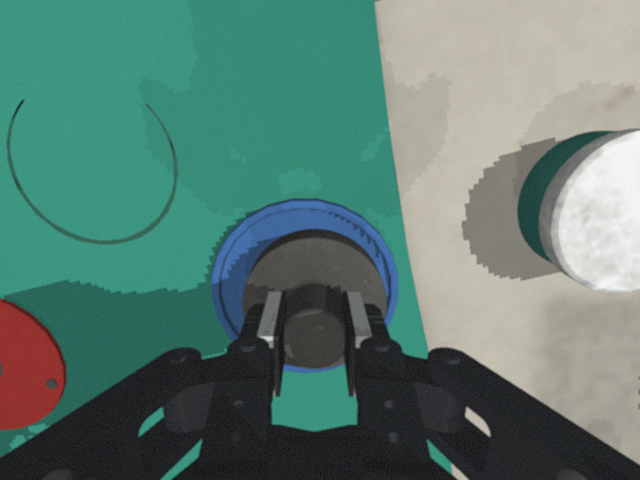

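Wrist: stem sits between the pads at (314,335), gripped at 59 N. Lifting and carrying toward the tray, hovering short so I can measure the tray.

Request:
jog_arm:
  targets:
    - [[0,0,0.5],[0,0,0]]
    - [[0,0,1],[0,0,0]]
    - [[0,0,2],[0,0,0]]
    - [[0,0,2],[0,0,0]]
    - [[0,0,2],[0,0,0]]
    - [[1,-1,1],[0,0,0]]
    - [[2,-2,0],[0,0,0]]
    - [[2.5,-2.5,0],[0,0,0]]
    - [[2.5,-2.5,0],[0,0,0]]
    - [[2.5,-2.5,0],[0,0,0]]

```text
time: 5.88
tcp_pos: [562.4, -174.3, 287.7]
tcp_rot: [0.113, 0.994, 0.0, -0.001]
contact_force: [-0.4, -0.3, -5.1]
opening: 22.1
grasp_force: 59.3
```

Request:
jog_arm:
  targets:
    - [[2.5,-2.5,0],[0,0,0]]
    - [[2.0,-1.5,0],[0,0,0]]
    - [[1,-1,0],[0,0,0]]
    - [[0,0,0],[0,0,0]]
    - [[0,0,0],[0,0,0]]

```text
time: 6.5
tcp_pos: [615.8, -222.4, 287.9]
tcp_rot: [0.113, 0.994, 0.001, -0.001]
contact_force: [-0.0, -0.2, -5.1]
opening: 22.5
grasp_force: 59.3
```

```bash
python3 - <<'E'
from h import *
save('wrist','w3');s=env.state();print(s['tcp_pos'],s['tcp_rot'],s['opening'],s['grasp_force'],s['contact_force'])
E
```

```text
[ 615.75318922 -222.25718207  288.09285423] [ 1.12968638e-01  9.93598022e-01  4.25721220e-04 -9.36190715e-04] 22.233228505489656 59.30370662308633 [-0.65472477 -0.34700872 -4.22348889]
```

View pics/w3.png

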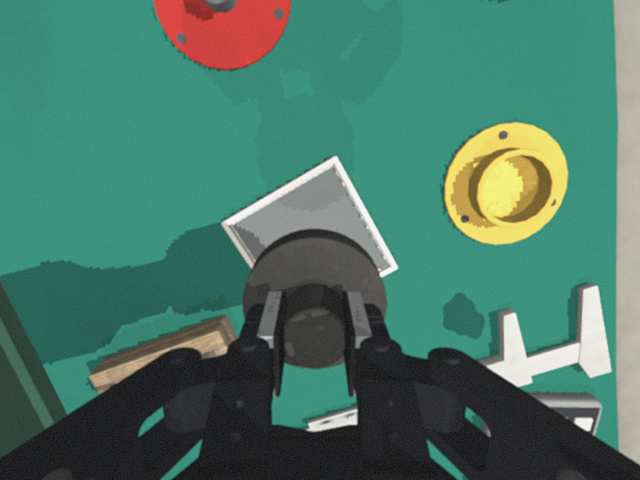

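Wrist: anvil held upright (foot centre ~(315,298)). Tray corners are left (222,222), top (336,157) and right (397,269); yellow cup rim is centred at ~(511,186).

```bash
python3 - <<'E'
from h import *
L,T,R=[ray('wrist',u,v,9) for u,v in((222,222),(336,157),(397,269))]
print('tray',(L+R)/2,np.linalg.norm(L-T),np.linalg.norm(R-T),np.linalg.norm(R-L))
print('foot',ray('wrist',315,298,110))
print('yellow',ray('wrist',507,184,5.5),ray('wrist',511,187,20.5))
print('top tray',ray('top',429,211,9))
E
```

```text
tray [ 620.50889974 -224.71532471    9.        ] 85.20194371175168 86.30895231895978 121.6202849963951
foot [ 611.66537712 -220.47499591  110.        ]
yellow [609.10184844 -91.75635796   5.5       ] [607.62557206 -96.36829058  20.5       ]
top tray [ 619.95327072 -225.76618236    9.        ]
```

Request:
jog_arm:
  targets:
    - [[0.4,-0.2,-2],[0,0,0]]
    - [[0.4,-0.2,-2],[0,0,0]]
    - [[0,0,-1.5],[0,0,0]]
    - [[0,0,-1.2],[0,0,0]]
    - [[0,0,-0.8],[0,0,0]]
    - [[0,0,-0.5],[0,0,0]]
    - [[0,0,-0.2],[0,0,0]]
    - [[0,0,0],[0,0,0]]
    - [[0,0,0],[0,0,0]]

```text
time: 7.68
tcp_pos: [624.8, -227.1, 207.4]
tcp_rot: [0.113, 0.994, -0.0, 0.001]
contact_force: [-0.8, -0.8, -4.8]
opening: 22.5
grasp_force: 59.3
```

Request:
jog_arm:
  targets:
    - [[0,0,-0.15],[0,0,0]]
    - [[0,0,-0.1],[0,0,0]]
    - [[0,0,0],[0,0,0]]

```text
time: 8.05
tcp_pos: [624.6, -227.1, 204.7]
tcp_rot: [0.113, 0.994, -0.0, 0.0]
contact_force: [-1.5, 0.8, -2.4]
opening: 22.3
grasp_force: 59.6
```

Request:
jog_arm:
  targets:
    - [[0,0,-0.06],[0,0,0]]
    - [[0,0,0],[0,0,0]]

```text
time: 8.3
tcp_pos: [624.7, -227.0, 204.6]
tcp_rot: [0.113, 0.994, -0.0, -0.0]
contact_force: [-3.8, 2.1, 2.1]
opening: 22.3
grasp_force: 60.2
```

Request:
jog_arm:
  targets:
    - [[0,0,0],[0,0,0]]
    - [[0,0,0],[0,0,0]]
    - [[0,0,0],[0,0,0]]
    - [[0,0,0],[0,0,0]]
    - [[0,0,0],[0,0,0]]
    - [[0,0,1],[0,0,0]]
    - [[0,0,2],[0,0,0]]
    - [[0,0,3],[0,0,0]]
    - [[0,0,4],[0,0,0]]
    - [[0,0,0],[0,0,0]]
  hand: 0

```text
time: 9.55
tcp_pos: [626.7, -228.0, 310.8]
tcp_rot: [0.113, 0.994, -0.002, 0.006]
contact_force: [-0.2, 0.6, -0.2]
opening: 85.5
grasp_force: 0.0
```

```bash
python3 - <<'E'
from h import *
save('wrist','w4');s=env.state();print(s['tcp_pos'],s['opening'],s['contact_force'])
E
```

```text
[ 625.63867033 -227.52769515  307.9257687 ] 85.50571352306764 [ 0.1695403  -0.33167637 -0.07985844]
```

View pics/w4.png

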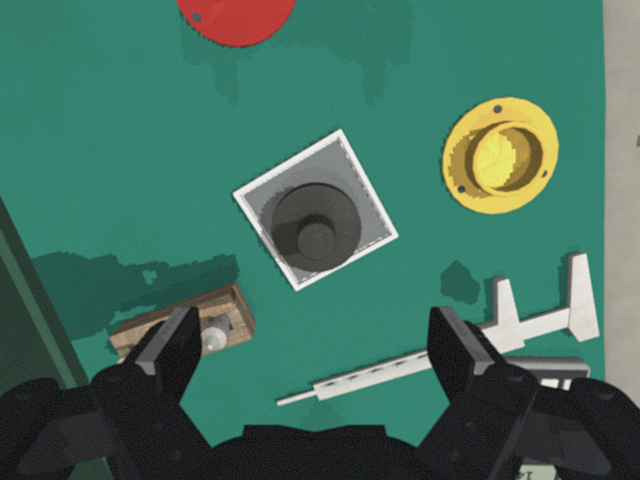

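Anvil stands in the tray: corners (234,193), (341,131), (397,237), (297,290), foot top at (317,227). Checking that it sits flat.

```bash
python3 - <<'E'
from h import *
print('tray',ray('wrist',316,213,9),'foot',ray('wrist',317,227,26.5),'stem',ray('wrist',316,240,48.5))
print('yel',ray('wrist',500,155,5.5),ray('wrist',508,158,20.5))
E
```

```text
tray [ 615.97151927 -223.91893691    9.        ] foot [ 621.3990692  -224.55693235   26.5       ] stem [ 623.40402658 -225.79784643   48.5       ]
yel [605.41521679 -92.60100804   5.5       ] [605.6643365  -94.33297071  20.5       ]
```

Request:
jog_arm:
  targets:
    - [[0,2,0],[0,0,0]]
    - [[-0.2,4,0],[0,0,0]]
    - [[-0.2,4,0],[0,0,0]]
    - [[-0.2,4,0],[0,0,0]]
    - [[-0.2,4,0],[0,0,0]]
    - [[-0.2,4,0],[0,0,0]]
    - [[-0.2,4,0],[0,0,0]]
    - [[-0.2,4,0],[0,0,0]]
    - [[-0.2,4,0],[0,0,0]]
    - [[-0.2,4,0],[0,0,0]]

```text
time: 10.85
tcp_pos: [604.7, 155.3, 301.5]
tcp_rot: [0.113, 0.994, -0.0, -0.002]
contact_force: [0.1, -0.3, 0.1]
opening: 85.5
grasp_force: 0.0
```

Request:
jog_arm:
  targets:
    - [[-0.2,4,0],[0,0,0]]
    - [[-0.2,2.6,-0.8],[0,0,0]]
    - [[0,1,0],[0,0,0]]
    - [[0,0,0],[0,0,0]]
    - [[0,0,0],[0,0,0]]
    - [[0,0,0],[0,0,0]]

```text
time: 11.6
tcp_pos: [602.8, 228.0, 295.9]
tcp_rot: [0.114, 0.993, -0.0, 0.0]
contact_force: [-0.6, -0.5, -0.7]
opening: 85.4
grasp_force: 0.0
```

```bash
python3 - <<'E'
from h import *
save('wrist','w5');s=env.state();print(s['tcp_pos'],s['opening'],s['contact_force'])
E
```

```text
[602.82852287 228.03749856 295.87568938] 85.40354482220324 [ 0.84694935 -0.43637934  0.60099188]
```

View pics/w5.png

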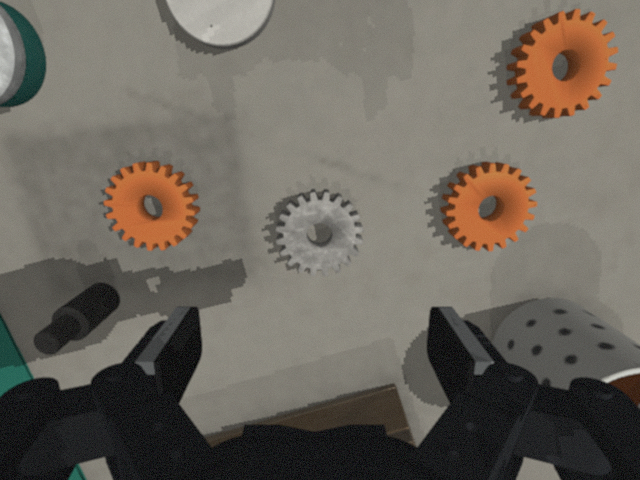

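Grey gear at (320,231), clear of its orange look-alikes at (152,205), (490,207), (563,64). Pin's neck top is at (52,335).

```bash
python3 - <<'E'
from h import *
print(ray('wrist',320,231,14),ray('wrist',277,231,14),ray('wrist',362,231,14),'pin',ray('wrist',52,336,63),ray('wrist',98,300,20))
E
```

```text
[600.15731917 233.21596001  14.        ] [593.64490291 205.19103845  14.        ] [606.51991264 260.59614823  14.        ] pin [613.36167884  68.65642478  63.        ] [612.00312149  73.40895528  20.        ]
```

Request:
jog_arm:
  targets:
    - [[-0.2,0.3,-2],[0,0,0]]
    - [[0,0.2,-3],[0,0,0]]
    - [[0,0,-3],[0,0,0]]
    - [[0,0,-2],[0,0,0]]
    - [[0,0,-1.2],[0,0,0]]
    - [[0,0,-0.7],[0,0,0]]
    - [[0,0,-0.2],[0,0,0]]
    - [[0,0,0],[0,0,0]]
    - [[0,0,0],[0,0,0]]

```text
time: 12.78
tcp_pos: [601.0, 234.2, 175.6]
tcp_rot: [0.113, 0.994, 0.0, 0.001]
contact_force: [0.2, -0.2, -0.1]
opening: 85.3
grasp_force: 0.0
```

Request:
jog_arm:
  targets:
    - [[0,0,0],[0,0,0]]
    - [[0,0,0],[0,0,0]]
    - [[0,0,0],[0,0,0]]
    - [[0,0,0],[0,0,0]]
    - [[0,0,0],[0,0,0]]
    - [[0,0,0],[0,0,0]]
  hand: 1

```text
time: 13.52
tcp_pos: [601.2, 234.2, 175.7]
tcp_rot: [0.113, 0.994, 0.0, 0.001]
contact_force: [-0.7, -0.9, 6.5]
opening: 56.5
grasp_force: 64.4
```

```bash
python3 - <<'E'
from h import *
im=save('wrist','w6');s=env.state();print(s['tcp_pos'],s['opening'],s['contact_force'],s['grasp_force'])
E
```

```text
[601.16535595 234.19013467 175.76635742] 56.36638201455316 [-0.48712975  0.58935743  4.96268119] 64.41280639730394
```

View pics/w6.png

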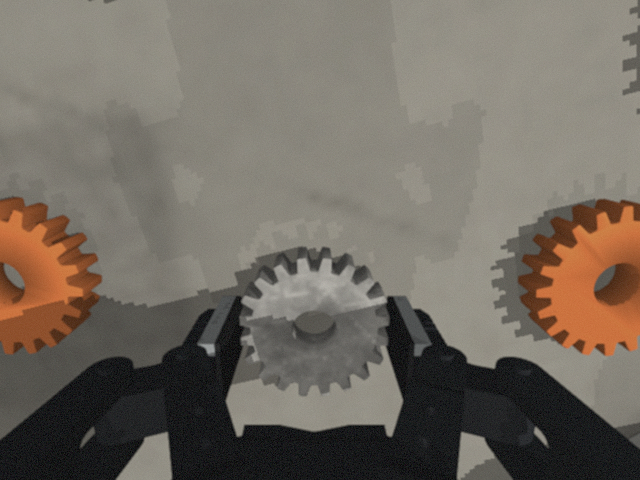

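Gear is between the pads, centred at (315,320), gripped at 64 N. Lifting and carrying to the dish.

Request:
jog_arm:
  targets:
    - [[0,0,0.4],[0,0,0]]
    - [[0,0,1],[0,0,0]]
    - [[0,0,2],[0,0,0]]
    - [[0,0,3],[0,0,0]]
    - [[0,0,3],[0,0,0]]
    - [[-1,-1.5,2.6],[0,0,0]]
    - [[-1.5,-3,0],[0,0,0]]
    - [[-1.5,-3,0],[0,0,0]]
    - [[-1.5,-3.2,0],[0,0,0]]
    - [[-1.5,-3.2,0],[0,0,0]]

```text
time: 14.82
tcp_pos: [530.0, 94.1, 296.0]
tcp_rot: [0.113, 0.994, 0.0, 0.001]
contact_force: [0.4, 0.2, -1.8]
opening: 56.7
grasp_force: 64.2
```

Request:
jog_arm:
  targets:
    - [[-1.5,-3.2,0],[0,0,0]]
    - [[-1.5,-3.2,0],[0,0,0]]
    - [[-1.5,-3.2,0],[0,0,0]]
    - [[-1.5,-3.2,0],[0,0,0]]
    - [[-1,-2,0],[0,0,0]]
    - [[0,-1,0],[0,0,0]]
    - [[0,0,0],[0,0,0]]
    - [[0,0,0],[0,0,0]]

```text
time: 15.82
tcp_pos: [460.9, -62.5, 294.9]
tcp_rot: [0.113, 0.994, 0.0, 0.0]
contact_force: [0.8, 0.3, -2.1]
opening: 56.4
grasp_force: 64.2
```

```bash
python3 - <<'E'
from h import *
im=save('wrist','w7');s=env.state();print(s['tcp_pos'],s['opening'],s['contact_force'],s['grasp_force'])
E
```

```text
[460.8675764  -62.39034623 294.7642526 ] 56.27195335212103 [ 0.65004786 -0.01016466 -1.65883271] 64.21740812016651
```

View pics/w7.png

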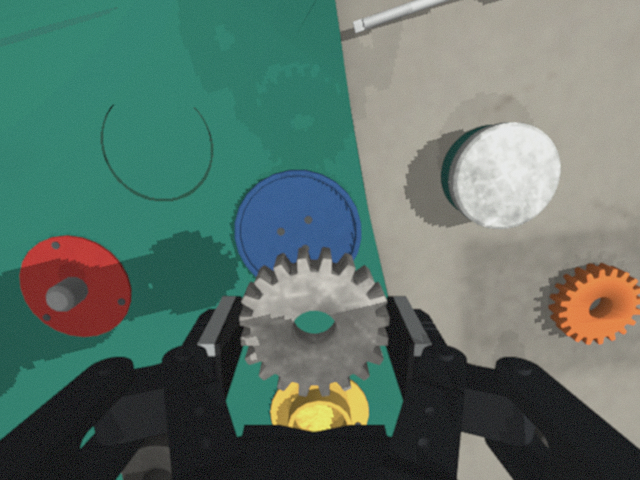

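Gear held level at (315,320), dish rim centred at ~(298,230), red plate at (75,286).

```bash
python3 - <<'E'
from h import *
print('dish',ray('wrist',298,229,9),ray('wrist',235,229,9),ray('wrist',361,229,9),ray('wrist',298,169,9),'gear',ray('wrist',315,321,133),'red',ray('wrist',75.5,286,5.5))
E
```

```text
dish [454.51855324 -71.54459186   9.        ] [ 444.93630742 -113.19051807    9.        ] [464.10539567 -29.87868802   9.        ] [415.35461374 -62.053186     9.        ] gear [458.71193125 -61.17117833 133.        ] red [ 460.81106724 -237.83621906    5.5       ]
```

Request:
jog_arm:
  targets:
    - [[-0.2,-0.6,-2],[0,0,0]]
    - [[0,-0.5,-3],[0,0,0]]
    - [[0,0,-3],[0,0,0]]
    - [[0,0,-1.6],[0,0,0]]
    - [[0,0,-0.8],[0,0,0]]
    - [[0,0,-0.5],[0,0,0]]
    - [[0,0,-0.2],[0,0,0]]
    - [[0,0,0],[0,0,0]]
    - [[0,0,0],[0,0,0]]

```text
time: 17.0
tcp_pos: [458.8, -74.1, 184.2]
tcp_rot: [0.113, 0.994, -0.0, 0.001]
contact_force: [-0.2, 0.7, -2.1]
opening: 56.6
grasp_force: 64.4
```

Request:
jog_arm:
  targets:
    - [[0,0,-0.15],[0,0,0]]
    - [[0,0,-0.1],[0,0,0]]
    - [[0,0,0],[0,0,0]]
    - [[0,0,0],[0,0,0]]

```text
time: 17.5
tcp_pos: [458.6, -74.0, 181.2]
tcp_rot: [0.113, 0.994, -0.0, -0.0]
contact_force: [-1.2, 0.1, 1.2]
opening: 56.7
grasp_force: 64.6
```

Request:
jog_arm:
  targets:
    - [[0,0,0],[0,0,0]]
    - [[0,0,0],[0,0,0]]
    - [[0,0,0],[0,0,0]]
    - [[0,0,0.5],[0,0,0]]
    - [[0,0,2],[0,0,0]]
    - [[0,0,3],[0,0,0]]
    - [[0,0,4],[0,0,0]]
    - [[0,0,2],[0,0,0]]
    - [[0,0,0],[0,0,0]]
    - [[0,0,0],[0,0,0]]
  hand: 0

```text
time: 18.75
tcp_pos: [458.0, -73.8, 295.3]
tcp_rot: [0.113, 0.994, 0.0, -0.001]
contact_force: [-0.5, 0.7, -0.2]
opening: 85.2
grasp_force: 0.0
```

```bash
python3 - <<'E'
from h import *
im=save('wrist','w8');s=env.state();print(s['tcp_pos'],s['opening'],s['contact_force'],s['grasp_force'])
E
```

```text
[457.7993423  -73.76922895 294.73349717] 85.785256199162 [-0.24023463  0.26540353  0.06561191] 0.0
```

Request:
jog_arm:
  targets:
    - [[0,2,0],[0,0,0]]
    - [[-0.1,4,0],[0,0,0]]
    - [[-0.1,4,0],[0,0,0]]
    - [[-0.1,4,0],[0,0,0]]
    - [[-0.1,4,0],[0,0,0]]
    - [[-0.1,4,0],[0,0,0]]
    - [[-0.1,4,0],[0,0,0]]
    - [[-0.1,4,0],[0,0,0]]
    - [[-0.1,4,0],[0,0,0]]
    - [[-0.1,4,0],[0,0,0]]

```text
time: 20.05
tcp_pos: [448.8, 307.0, 294.2]
tcp_rot: [0.113, 0.994, -0.001, -0.001]
contact_force: [0.9, 0.1, 0.7]
opening: 85.5
grasp_force: 0.0
```

Request:
jog_arm:
  targets:
    - [[0,4,0],[0,0,0]]
    - [[0,1,0],[0,0,0]]
    - [[0,0,0],[0,0,0]]
    - [[0,0,0],[0,0,0]]
    - [[0,0,0],[0,0,0]]

```text
time: 20.68
tcp_pos: [449.6, 354.9, 295.9]
tcp_rot: [0.114, 0.993, -0.0, -0.0]
contact_force: [0.7, 0.4, 0.1]
opening: 85.7
grasp_force: 0.0
```

```bash
python3 - <<'E'
from h import *
im=save('wrist','w9');s=env.state();print(s['tcp_pos'],s['opening'],s['contact_force'],s['grasp_force'])
a=cv2.imread('pics/w8.png')[100:370,140:480];b=cv2.imread('pics/w9.png')
m=np.zeros((600,800,3),np.uint8);m[:480,:640]=b
m[340:600,480:800]=cv2.resize(a,(320,260))
cv2.imwrite('pics/m1.png',m)
E
```

```text
[449.6703374  355.04371474 296.04876654] 85.76666359186429 [0.43641829 0.32553488 0.71677056] 0.0
```

View pics/m1.png

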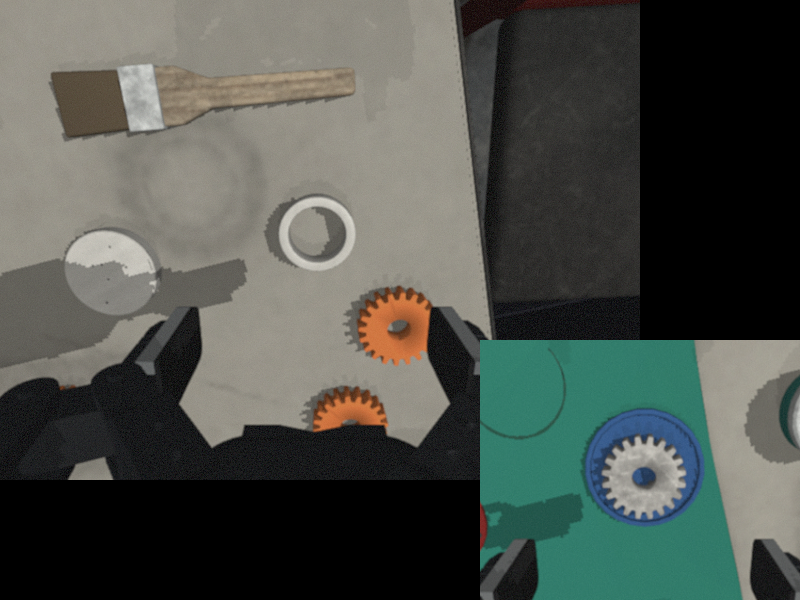

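Gear lies inside the dish. Ring at (317,233); orange gears at (398,325) and (350,425) need a clearance check.

```bash
python3 - <<'E'
from h import *
s=env.state();R=Ro.from_quat(s['tcp_rot']).as_matrix()
r=ray('wrist',317,232.5,15);o=ray('wrist',398,326,14)
print('ring',r,'orange',o,'rel in tool x,y',R.T@(o-r),ray('wrist',279,233,15)-ray('wrist',356,233,15))
E
```

```text
ring [447.17038075 358.00884778  15.        ] orange [529.14867166 399.30084081  14.        ] rel in tool x,y [-70.51576773  58.76268866   0.97046028] [-11.63279982 -50.10353796   0.        ]
```

Request:
jog_arm:
  targets:
    - [[-0.2,0.3,-2],[0,0,0]]
    - [[0,0,-3],[0,0,0]]
    - [[0,0,-3],[0,0,0]]
    - [[0,0,-2],[0,0,0]]
    - [[0,0,-1.2],[0,0,0]]
    - [[0,0,-0.7],[0,0,0]]
    - [[0,0,-0.2],[0,0,0]]
    - [[0,0,0],[0,0,0]]
    - [[0,0,0],[0,0,0]]

```text
time: 21.85
tcp_pos: [447.9, 359.3, 176.0]
tcp_rot: [0.113, 0.994, 0.001, 0.001]
contact_force: [-0.9, 1.0, 0.3]
opening: 85.3
grasp_force: 0.0
```

Request:
jog_arm:
  targets:
    - [[0,0,0],[0,0,0]]
    - [[0,0,0],[0,0,0]]
    - [[0,0,0],[0,0,0]]
    - [[0,0,0],[0,0,0]]
    - [[0,0,0],[0,0,0]]
    - [[0,0,0],[0,0,0]]
  hand: 1

```text
time: 22.6
tcp_pos: [448.0, 359.3, 176.0]
tcp_rot: [0.113, 0.994, 0.0, 0.001]
contact_force: [0.1, -0.3, 5.4]
opening: 49.1
grasp_force: 62.6
```

Request:
jog_arm:
  targets:
    - [[0,0,0.4],[0,0,0]]
    - [[0,0,1.5],[0,0,0]]
    - [[0,0,3],[0,0,0]]
    - [[0,0,4],[0,0,0]]
    - [[0,-2,3],[0,0,0]]
    - [[0,-4,0],[0,0,0]]
    - [[0,-4,0],[0,0,0]]
    - [[0,-4,0],[0,0,0]]
    - [[0,-4,0],[0,0,0]]
    - [[0.2,-4,0],[0,0,0]]

```text
time: 23.85
tcp_pos: [448.9, 137.8, 294.4]
tcp_rot: [0.113, 0.994, -0.0, 0.0]
contact_force: [-0.4, -0.5, -1.1]
opening: 49.1
grasp_force: 62.4
```

Request:
jog_arm:
  targets:
    - [[0.2,-4,0],[0,0,0]]
    - [[0.2,-4,0],[0,0,0]]
    - [[0.2,-4,0],[0,0,0]]
    - [[0.2,-4,0],[0,0,0]]
    - [[0.2,-4,0],[0,0,0]]
    - [[0.2,-4,0],[0,0,0]]
    - [[0,-4,0],[0,0,0]]
    - [[0,-4,0],[0,0,0]]
    - [[0,-3,0],[0,0,0]]
    - [[0,-2,0],[0,0,0]]

```text
time: 25.1
tcp_pos: [461.2, -232.2, 294.5]
tcp_rot: [0.114, 0.994, 0.0, 0.0]
contact_force: [0.1, -0.5, -2.4]
opening: 48.8
grasp_force: 62.5
```

Request:
jog_arm:
  targets:
    - [[0,0,0],[0,0,0]]
    - [[0,0,0],[0,0,0]]
    - [[0,0,0],[0,0,0]]

```text
time: 25.48
tcp_pos: [461.4, -229.9, 293.9]
tcp_rot: [0.113, 0.994, 0.0, -0.0]
contact_force: [0.3, -0.6, -1.5]
opening: 49.0
grasp_force: 62.5
```

```bash
python3 - <<'E'
from h import *
im=save('wrist','w10');s=env.state();print(s['tcp_pos'],s['opening'],s['contact_force'],s['grasp_force'],s['joints'])
E
```

```text
[ 461.51519344 -229.94458192  293.95097932] 49.11378611876304 [-0.38988022  0.0390486  -1.29616318] 62.470162607050206 [-5.98469296e-01  1.11919742e-01  1.95832513e+00  2.41050117e-04
  1.07196075e+00 -1.94392013e+00]
```

View pics/w10.png

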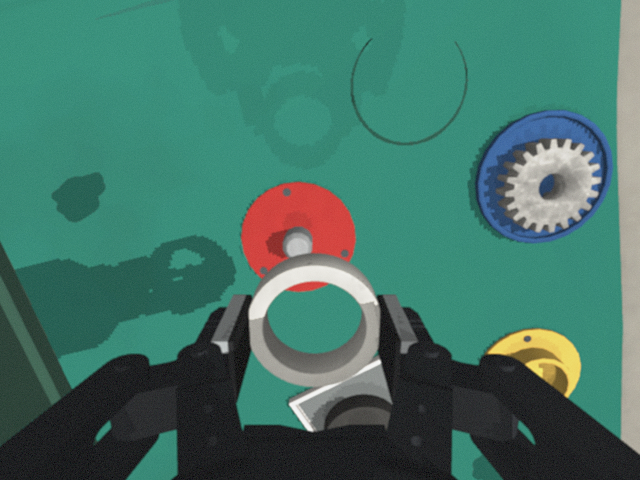

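Ring held level at (315,320); red plate centred at (298.5,236), post top at (298,243).

```bash
python3 - <<'E'
from h import *
print('plate',ray('wrist',298.5,236,5.5),'post',ray('wrist',298,243,26.5),'ring',ray('wrist',315,320,133))
print(ray('wrist',298.5,181,5.5),ray('wrist',298.5,291,5.5))
E
```

```text
plate [ 460.59520686 -240.14570998    5.5       ] post [ 459.26775651 -239.35553431   26.5       ] ring [ 458.4120529  -228.50172388  133.        ]
[ 423.78278765 -231.26011029    5.5       ] [ 500.70706828 -249.82771271    5.5       ]
```

Request:
jog_arm:
  targets:
    - [[0.1,-0.6,-2],[0,0,0]]
    - [[0,-0.5,-3],[0,0,0]]
    - [[0,0,-2.5],[0,0,0]]
    - [[0,0,-1.0],[0,0,0]]
    - [[0,0,-0.3],[0,0,0]]
    - [[0,0,0],[0,0,0]]

```text
time: 26.28
tcp_pos: [463.0, -242.1, 206.9]
tcp_rot: [0.113, 0.994, -0.0, 0.001]
contact_force: [0.2, -0.7, -1.5]
opening: 49.0
grasp_force: 62.5
```

Request:
jog_arm:
  targets:
    - [[0,0,-0.5],[0,0,0]]
    - [[0,0,-0.5],[0,0,0]]
    - [[0,0,-0.5],[0,0,0]]
    - [[0,0,-0.5],[0,0,0]]
    - [[0,0,-0.2],[0,0,0]]
    - [[0,0,0],[0,0,0]]
    - [[0,0,0],[0,0,0]]

```text
time: 27.15
tcp_pos: [462.6, -242.1, 184.2]
tcp_rot: [0.113, 0.994, -0.0, 0.0]
contact_force: [-0.2, -0.0, -2.5]
opening: 49.0
grasp_force: 62.5
```

Ring has slid over the post with no contact force. Seating it the last millimetres.

Request:
jog_arm:
  targets:
    - [[0,0,-0.15],[0,0,0]]
    - [[0,0,-0.1],[0,0,0]]
    - [[0,0,0],[0,0,0]]
    - [[0,0,0],[0,0,0]]

```text
time: 27.65
tcp_pos: [462.5, -242.0, 181.6]
tcp_rot: [0.113, 0.994, -0.0, 0.0]
contact_force: [0.8, 0.6, -1.5]
opening: 48.9
grasp_force: 62.5
```

Request:
jog_arm:
  targets:
    - [[0,0,-0.06],[0,0,0]]
    - [[0,0,0],[0,0,0]]

```text
time: 27.9
tcp_pos: [462.6, -242.0, 181.5]
tcp_rot: [0.113, 0.994, 0.0, -0.0]
contact_force: [-2.3, 1.7, 3.4]
opening: 49.1
grasp_force: 63.0
```

Request:
jog_arm:
  targets:
    - [[0,0,0],[0,0,0]]
    - [[0,0,0],[0,0,0]]
    - [[0,0,0],[0,0,0]]
    - [[0,0,0.5],[0,0,0]]
    - [[0,0,2],[0,0,0]]
    - [[0,0,3],[0,0,0]]
    - [[0,0,4],[0,0,0]]
    - [[0,0,2],[0,0,0]]
    - [[0,0,0],[0,0,0]]
    - [[0,0,0],[0,0,0]]
  hand: 0

```text
time: 29.15
tcp_pos: [462.1, -241.7, 295.1]
tcp_rot: [0.113, 0.994, 0.0, -0.001]
contact_force: [-1.3, -0.2, -0.1]
opening: 85.3
grasp_force: 0.0
```

```bash
python3 - <<'E'
from h import *
im=save('wrist','w11');s=env.state();print(s['tcp_pos'],s['opening'],s['contact_force'],s['grasp_force'])
E
```

```text
[ 461.90276086 -241.55862102  294.57218181] 85.5508302435705 [-0.87538996  0.17243441 -0.52603398] 0.0
```

Request:
jog_arm:
  targets:
    - [[0.7,1.5,0.3],[0,0,0]]
    - [[1.6,3.4,0.3],[0,0,0]]
    - [[1.6,3.4,0.3],[0,0,0]]
    - [[1.6,3.4,0.3],[0,0,0]]
    - [[1.6,3.4,0.3],[0,0,0]]
    - [[1.6,3.4,0.3],[0,0,0]]
    - [[1.6,3.4,0.3],[0,0,0]]
    - [[1.6,3.4,0.3],[0,0,0]]
    - [[1.6,3.4,0.3],[0,0,0]]
    - [[1.0,1.8,0.3],[0,0,0]]

```text
time: 30.45
tcp_pos: [607.6, 65.5, 325.2]
tcp_rot: [0.112, 0.994, 0.0, -0.001]
contact_force: [-0.2, -1.1, 0.0]
opening: 85.6
grasp_force: 0.0
```

Request:
jog_arm:
  targets:
    - [[0,0,0],[0,0,0]]
    - [[0,0,0],[0,0,0]]
    - [[0,0,0],[0,0,0]]
    - [[0,0,0],[0,0,0]]

```text
time: 30.95
tcp_pos: [607.2, 62.1, 325.9]
tcp_rot: [0.114, 0.993, -0.0, -0.0]
contact_force: [0.5, -0.1, 0.1]
opening: 85.4
grasp_force: 0.0
```

```bash
python3 - <<'E'
from h import *
im=save('wrist','w12');s=env.state();print(s['tcp_pos'],s['opening'],s['contact_force'],s['grasp_force'])
a=cv2.imread('pics/w11.png')[100:370,140:480];b=cv2.imread('pics/w12.png')
m=np.zeros((600,800,3),np.uint8);m[:480,:640]=b
m[340:600,480:800]=cv2.resize(a,(320,260))
cv2.imwrite('pics/m2.png',m)
E
```

```text
[607.30024435  62.2147872  325.96669618] 85.04977270307303 [-0.12749359  0.1056649  -0.20419083] 0.0
```

View pics/m2.png

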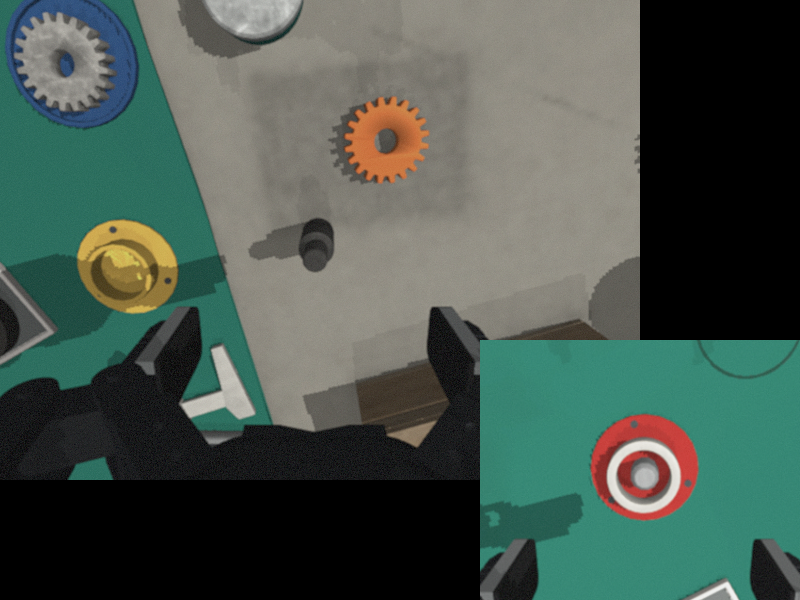

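Ring sits over the red post. Pin neck top at (315,260), shoulder at (316,242); yellow plate centred at ~(127,266).

```bash
python3 - <<'E'
from h import *
print('pin',ray('wrist',315,260,63),ray('wrist',316,243,43),'yel',ray('wrist',127,266,5.5),ray('wrist',124.5,268,20.5))
E
```

```text
pin [617.12920509  60.95459931  63.        ] [612.38496163  62.81808632  43.        ] yel [608.5005743  -90.06922916   5.5       ] [605.82153423 -83.68001354  20.5       ]
```

Request:
jog_arm:
  targets:
    - [[0.6,0,-2],[0,0,0]]
    - [[0,0,-3],[0,0,0]]
    - [[0,0,-3],[0,0,0]]
    - [[0,0,-2],[0,0,0]]
    - [[0,0,-1.5],[0,0,0]]
    - [[0,0,-1.0],[0,0,0]]
    - [[0,0,-0.5],[0,0,0]]
    - [[0,0,0],[0,0,0]]
    - [[0,0,0],[0,0,0]]

```text
time: 32.12
tcp_pos: [614.0, 63.0, 196.9]
tcp_rot: [0.113, 0.994, 0.0, 0.001]
contact_force: [0.1, 0.7, 0.6]
opening: 85.2
grasp_force: 0.0
```

Request:
jog_arm:
  targets:
    - [[0,0,0],[0,0,0]]
    - [[0,0,0],[0,0,0]]
    - [[0,0,0],[0,0,0]]
    - [[0,0,0],[0,0,0]]
    - [[0,0,0],[0,0,0]]
    - [[0,0,0],[0,0,0]]
    - [[0,0,0],[0,0,0]]
    - [[0,0,0],[0,0,0]]
  hand: 1

```text
time: 33.12
tcp_pos: [613.7, 63.0, 196.4]
tcp_rot: [0.113, 0.994, 0.0, 0.0]
contact_force: [-1.7, -0.2, 4.7]
opening: 22.1
grasp_force: 59.0
```

Request:
jog_arm:
  targets:
    - [[0,0,0.4],[0,0,0]]
    - [[0,0,1.5],[0,0,0]]
    - [[0,0,3],[0,0,0]]
    - [[0,0,3],[0,0,0]]
    - [[0,-2,2],[0,0,0]]
    - [[-0.1,-3.5,0],[0,0,0]]
    - [[-0.1,-3.5,0],[0,0,0]]
    - [[-0.1,-3.5,0],[0,0,0]]
    - [[-0.1,-1.8,0],[0,0,0]]
    - [[0,0,0],[0,0,0]]

```text
time: 34.38
tcp_pos: [609.2, -81.4, 295.0]
tcp_rot: [0.114, 0.993, 0.0, -0.0]
contact_force: [0.4, 1.1, -2.3]
opening: 21.8
grasp_force: 59.0
```

Request:
jog_arm:
  targets:
    - [[0,0,0],[0,0,0]]
    - [[0,0,0],[0,0,0]]
    - [[0,0,0],[0,0,0]]

```text
time: 34.75
tcp_pos: [609.6, -79.0, 295.0]
tcp_rot: [0.112, 0.994, 0.0, -0.0]
contact_force: [-0.3, 0.3, -0.3]
opening: 21.9
grasp_force: 59.0
```

```bash
python3 - <<'E'
from h import *
im=save('wrist','w13');s=env.state();print(s['tcp_pos'],s['opening'],s['contact_force'],s['grasp_force'])
def yel(f,n):
    h=cv2.cvtColor(cv2.imread(f),cv2.COLOR_BGR2HSV);m=cv2.inRange(h,(18,110,60),(34,255,255))
    c=max(cv2.findContours(m,0,1)[0],key=cv2.contourArea);c=cv2.convexHull(c)
    (u,v),ax,_=cv2.fitEllipse(c);print(f,u,v,ax,cv2.boundingRect(c),ray(n,u,v,5.5))
yel('pics/top0.png','top');yel('pics/w13.png','wrist')
E
```

```text
[609.57959943 -79.1368295  294.98097158] 21.75489998894364 [ 0.44629787 -0.92965754 -0.70905152] 58.96341693587601
pics/top0.png 373.10906982421875 214.91159057617188 (32.12968444824219, 32.4071044921875) (357, 199, 33, 33) [610.4058453  -91.08335725   5.5       ]
pics/w13.png 295.31182861328125 235.3341827392578 (109.01854705810547, 113.96118927001953) (239, 181, 114, 109) [608.07462881 -91.60090668   5.5       ]
```

Request:
jog_arm:
  targets:
    - [[0,-0.7,-2],[0,0,0]]
    - [[0,-0.6,-2],[0,0,0]]
    - [[0,0,-2],[0,0,0]]
    - [[0,0,-1],[0,0,0]]
    - [[0,0,0],[0,0,0]]
    - [[0,0,-0.6],[0,0,0]]
    - [[0,0,-0.6],[0,0,0]]
    - [[0,0,-0.6],[0,0,0]]
    - [[0,0,-0.2],[0,0,0]]
    - [[0,0,0],[0,0,0]]

```text
time: 36.05
tcp_pos: [609.4, -92.9, 204.8]
tcp_rot: [0.113, 0.994, 0.0, -0.0]
contact_force: [-0.0, 0.2, -0.8]
opening: 21.9
grasp_force: 58.9
```

Request:
jog_arm:
  targets:
    - [[0,0,0],[0,0,0]]

```text
time: 36.17
tcp_pos: [609.7, -93.0, 205.3]
tcp_rot: [0.113, 0.994, -0.0, 0.0]
contact_force: [0.5, -0.2, -2.5]
opening: 22.1
grasp_force: 58.9
```

Pin is inside the cup with no contact yet; lowering the last 3 mm.

Request:
jog_arm:
  targets:
    - [[0,0,-0.15],[0,0,0]]
    - [[0,0,-0.15],[0,0,0]]
    - [[0,0,0],[0,0,0]]
    - [[0,0,0],[0,0,0]]

```text
time: 36.67
tcp_pos: [609.6, -93.0, 202.0]
tcp_rot: [0.113, 0.994, -0.0, 0.0]
contact_force: [-0.0, -0.9, -2.2]
opening: 22.1
grasp_force: 59.0
```

Request:
jog_arm:
  targets:
    - [[0,0,-0.07],[0,0,0]]
    - [[0,0,0],[0,0,0]]
    - [[0,0,0],[0,0,0]]

```text
time: 37.05
tcp_pos: [609.7, -93.0, 201.9]
tcp_rot: [0.113, 0.994, -0.0, 0.0]
contact_force: [-1.2, 0.2, 2.5]
opening: 21.9
grasp_force: 59.5
```

Request:
jog_arm:
  targets:
    - [[0,0,0],[0,0,0]]
    - [[0,0,0],[0,0,0]]
    - [[0,0,0],[0,0,0]]
    - [[0,0,0],[0,0,0]]
    - [[0,0,0.5],[0,0,0]]
    - [[0,0,2],[0,0,0]]
    - [[0,0,3],[0,0,0]]
    - [[0,0,4],[0,0,0]]
    - [[0,0,3],[0,0,0]]
    - [[0,0,0],[0,0,0]]
  hand: 0

```text
time: 38.3
tcp_pos: [611.1, -93.3, 331.9]
tcp_rot: [0.113, 0.994, -0.001, 0.005]
contact_force: [0.5, 0.4, 0.7]
opening: 85.6
grasp_force: 0.0
```

```bash
python3 - <<'E'
from h import *
save('wrist','w14');s=env.state();print(s['tcp_pos'],s['opening'],s['contact_force'])
E
```

```text
[610.18225207 -93.14590426 329.21156829] 85.48630304371437 [ 0.88583703 -0.06105881 -0.47143115]
```

Request:
jog_arm:
  targets:
    - [[-1,3,1],[0,0,0]]
    - [[-1,4,1],[0,0,0]]
    - [[-1,4,1],[0,0,0]]
    - [[-1,4,1],[0,0,0]]
    - [[-1,4,1],[0,0,0]]
    - [[-1,4,1],[0,0,0]]
    - [[-1,4,1],[0,0,0]]
    - [[-1,4,1],[0,0,0]]
    - [[-1,4,0],[0,0,0]]
    - [[-1,4,0],[0,0,0]]

```text
time: 39.6
tcp_pos: [508.6, 298.1, 404.7]
tcp_rot: [0.113, 0.994, -0.001, -0.001]
contact_force: [0.2, -0.1, 0.2]
opening: 85.2
grasp_force: 0.0
```

Request:
jog_arm:
  targets:
    - [[-1,4,0],[0,0,0]]
    - [[-1,4,0],[0,0,0]]
    - [[-1,4,0],[0,0,0]]
    - [[-1,4,0],[0,0,0]]
    - [[-1,4,0],[0,0,0]]
    - [[0,0,0],[0,0,0]]
    - [[0,0,0],[0,0,0]]
    - [[0,0,0],[0,0,0]]

```text
time: 40.6
tcp_pos: [459.9, 495.8, 405.6]
tcp_rot: [0.114, 0.994, -0.001, -0.0]
contact_force: [-0.3, -0.1, -0.9]
opening: 85.2
grasp_force: 0.0
```

```bash
python3 - <<'E'
from h import *
t=save('top','top1')[:,:,::-1];sd=save('side','side1')[:,:,::-1];s=env.state();print(s['tcp_pos'],s['opening'],s['contact_force'])
w=cv2.imread('pics/w14.png')
m=np.zeros((600,800,3),np.uint8)
m[:300,:400]=cv2.resize(w[100:340,160:480],(400,300))
m[:300,400:]=cv2.resize(sd[270:420,270:470],(400,300),interpolation=2)
m[300:,:800]=cv2.resize(t[175:325,150:350+0],(400,300),interpolation=2).repeat(1,0) if 0 else cv2.resize(t[155:335,220:460],(800,600),interpolation=2)[150-0:450]
m[300:,:]=cv2.resize(t[180:300,140:460],(800,300),interpolation=2)
cv2.imwrite('pics/m3.png',m)
a=cv2.imread('pics/top0.png')
for n,(u,v) in dict(tin=(310,284),disc=(248,284)).items():
    tp=a[v-16:v+17,u-18:u+19];r=cv2.matchTemplate(np.ascontiguousarray(t[v-26:v+27,u-28:u+29]),tp,5);print(n,cv2.minMaxLoc(r))
E
```

```text
[460.02280586 495.93673391 406.17628636] 85.08575975815539 [ 0.0972765   0.00699664 -0.56756796]
tin (-0.27743422985076904, 0.8566436767578125, (0, 20), (11, 10))
disc (-0.18666735291481018, 0.7227024435997009, (0, 0), (10, 11))
```

View pics/m3.png

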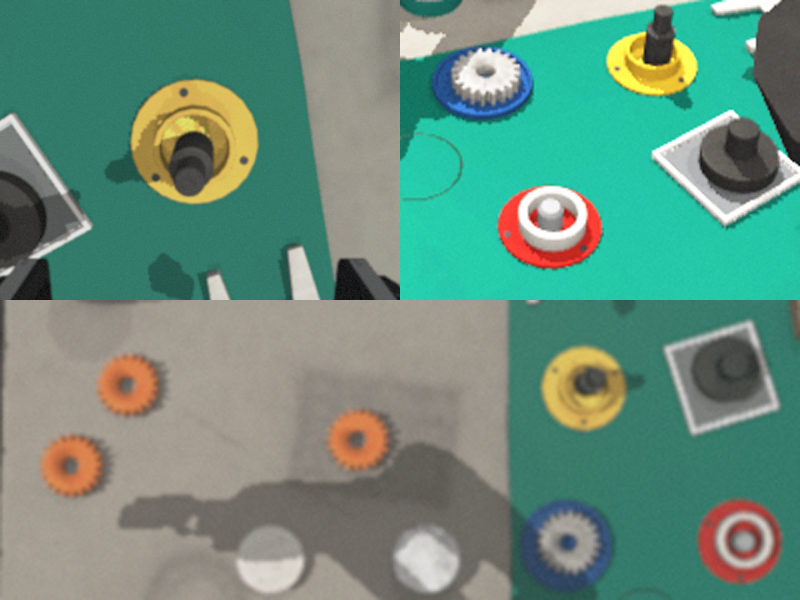

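All four pieces show in their holders:
- **Pin:** upright in the cup, at (190,165) in the wrist inset.
- **Ring:** over its post.
- **Gear:** in the blue dish.
- **Anvil:** in the tray.

Tin and disc are within about a pixel of where they started. Every piece made contact at its expected floor height, and the arm is clear.

```bash
python3 -c "
from station import env
print(env.hand_in())"
```

```text
the job is handed in; nothing more can be done
None
```

The anvil, gear, ring and pin were placed in that order and released, each in its own holder, the tin and disc look unmoved to about a pixel (~2 mm) under shadow, and the job was handed in at about 41 s with no verdict returned.

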